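Refill the topping row

ROBOT

A 6-joint arm with a two-finger parallel gripper is mounted at the origin on the work surface. World frame = base frame: x ahead of the robot, y to its left, z up, the work surface at z = 0. Lengths are in m, angles in rad, forces in N, time in s.
With the tool pointing down it reaches from about 0.35 to 0.875 m from the base axis. Payload 15.5 kg.
Tool frame: the origin (TCP) lies at the very end of the fingers, on their centre line; the grasp point (between the pads) lies 19 mm behind it; z points along the fingers, y is the line along which they close (so a half turn about z gives the same grasp; the last joint's range is limited). The gripper opens to 85 mm and grips with 20 to 120 N. Pads are 22 mm wide; open, the fingers measure 114 mm over their backs; the gripper's body (76 mm by 85 mm) begins 54 mm behind the grasp point. The pads swing forward as they close: fully open they stand 13 mm farther back than shut.
Start: joints at [-1.323, 0.494, 1.345, -0, 1.302, -0.096], TCP at [0.21, -0.589, 0.231] pointing down, gripper open.
Joint ranges: [-2.91, 2.91], [-0.82, 2.16], [0.22, 2.67], [-1.22, 4.37], [0.12, 2.79], [-3.08, 3.08]. Speed limits (rad/s): [1.89, 1.89, 2.57, 3.01, 3.01, 3.01].

INTERFACE

Orientations are given as a unit quaternion [x, y, z, w].
In Python, from plant import robot, cams gives the robot as it stands. Calls block until the motion is done:
- robot.goto(position, orientation): joint-space move of the TCP to a pose.
- robot.move_l(position, attitude=None, feed=0.15, force_limit=None): straight line of the TCP; attitude=None keeps the orientation; feed is the mean speed in m/s. With force_limit (N) it stops when the force on the tool has changed by that much, and returns True; else False.
- robot.movej(angles): joint-space move.
- robot.gripper_to(opening, strength=None): opening from 0.0 (shut) to 1.0 (fully open); strength is the grip in N (None keeps the last); returns when the fingers have stopped.
- robot.sleep(seconds).
- robot.solve_ik(position, orientation): joint angles nearest the present ones, or None.
- cams.grab_frame(name): name is "side" or "top" or "wrist"; returns the picture (384x512x3 uint8, red, green, blue); there is no depth.
- cams.camera_model(name): a dict with "fx", "fy", "cx", "cy" (pixels), "k1" (the pictures are not rectified: a ray, as slopes to the right and down, at radius r is drawn at 1 + k1 r^2 times it, then the intrinsics apply), "view" (4x4, takes a point from world to camera coordinates); the wrist camera has in their place "T_tool_cam" (4x4, takes a point from camera to tool coordinates, whose origin is the TCP and whose axes are the flange's). Camera axes: x right, y down, z forward; pixel columns grow to the right and rows downward; lengths in m; the calibration is good to about 2 mm. A picture is of the moment at which its call begins: read the wrist's pose just before it. camera_model takes no time and is no camera call.
A pose or a line that the arm cannot do raises robot.MotionError and nothing moves.
- robot.job_done(): hands the job in; it is judged then, once.
Readings, each from a call of its own:
- robot.current_time_s(): time.
- robot.current_joints(): joint angles.
- robot.current_qvel(): joint speeds.
- robot.current_joint_efforts(): joint torques, N m.
- robot.current_eef_pos(): TCP position.
- robot.current_tcp_rot(): TCP orientation.
- robot.current_wrist_force(): force on the tool from outside, world axes, zero at the start.
- robot.current_moment(): the same for the moment, N m.
- robot.current_opening(): opening from 0.0 (shut) to 1.0 (fully open).
- robot.current_grip_force(): force on a finger pad.
Only numpy, scipy, OpenCV 4.12 (cv2) and the standard library are available. Lean on these libraries where they do the work, as an engineer would, in place of code of your own. Each camera call takes 0.05 s, during which the arm holds its last target. There are 200 camera calls.

TASK

Take every refilled topping cassette out of the filling dock and slide it upright into the tray's tight row at the place where the row keeps rising in height from the robot's left to its right: nudge the standing cassettes apart to make room, without lifting them out. Also lay the scoop level in the forks of its cradle, bowl upwards, with the middle of its handle midway between the forks. Leave the other things on the table where they are.

Things in the scene. Friction and masses are not known exactly. Their poses are not given: they have to be found in the camera images.
- can_r1_mid (a point): Cassette 1 from the robot's left of the four standing in the tray, 54 mm tall. White box 50 (x) x 34 (y) mm, steel lid, a rib 12 mm wide standing 5 mm out of each side (+y, -y) over its whole height: 44 mm over the ribs; up to 0.4 kg; pinched by its front and back faces (50 mm apart in x). Point: its centre, half-way up; y along the row, z up.
- can_r2_mid (a point): Cassette 2 from the robot's left of the four standing in the tray, 74 mm tall. White box 50 (x) x 34 (y) mm, steel lid, a rib 12 mm wide standing 5 mm out of each side (+y, -y) over its whole height: 44 mm over the ribs; up to 0.4 kg; pinched by its front and back faces (50 mm apart in x). Point: its centre, half-way up; y along the row, z up.
- can_r3_mid (a point): Cassette 3 from the robot's left of the four standing in the tray, 94 mm tall. White box 50 (x) x 34 (y) mm, steel lid, a rib 12 mm wide standing 5 mm out of each side (+y, -y) over its whole height: 44 mm over the ribs; up to 0.4 kg; pinched by its front and back faces (50 mm apart in x). Point: its centre, half-way up; y along the row, z up.
- can_r4_mid (a point): Cassette 4 from the robot's left of the four standing in the tray, 114 mm tall. White box 50 (x) x 34 (y) mm, steel lid, a rib 12 mm wide standing 5 mm out of each side (+y, -y) over its whole height: 44 mm over the ribs; up to 0.4 kg; pinched by its front and back faces (50 mm apart in x). Point: its centre, half-way up; y along the row, z up.
- can_a_mid (a point): Refilled cassette, 64 mm tall, in one of the dock's bays (may be absent); belongs between the 54 and 74 mm ones. White box 50 (x) x 34 (y) mm, steel lid, a rib 12 mm wide standing 5 mm out of each side (+y, -y) over its whole height: 44 mm over the ribs; up to 0.4 kg; pinched by its front and back faces (50 mm apart in x). Point: its centre, half-way up; y along the row, z up.
- can_b_mid (a point): Refilled cassette, 84 mm tall, in one of the dock's bays (may be absent); belongs between the 74 and 94 mm ones. White box 50 (x) x 34 (y) mm, steel lid, a rib 12 mm wide standing 5 mm out of each side (+y, -y) over its whole height: 44 mm over the ribs; up to 0.4 kg; pinched by its front and back faces (50 mm apart in x). Point: its centre, half-way up; y along the row, z up.
- can_c_mid (a point): Refilled cassette, 104 mm tall, in one of the dock's bays (may be absent); belongs between the 94 and 114 mm ones. White box 50 (x) x 34 (y) mm, steel lid, a rib 12 mm wide standing 5 mm out of each side (+y, -y) over its whole height: 44 mm over the ribs; up to 0.4 kg; pinched by its front and back faces (50 mm apart in x). Point: its centre, half-way up; y along the row, z up.
- tray_floor (a point): Aluminium tray, a straight trough fixed to the table: inside 346 mm (y) by 56 mm (x); front and back walls 5 mm thick rise 14 mm above its floor, end walls 34 mm. Point: centre of the inner floor (6 mm above the table); y along the row to the robot's left, z up. Its liner is slippery (friction 0.2); with all seven in, 38 mm are to spare.
- dock_floor (a point): Filling dock fixed to the table: black base 74 x 250 mm, three bays at y = -84, 0, 84 mm. Grey posts 30 mm high stand before and behind each cassette's ribs, 1.5 mm clear: it comes out only straight up, by over 30 mm. Its front and back faces stay free. Point: centre of the bays' floor (8 mm above the table); z up.
- scoop_handle (a point): Scoop lying on the table (120 g): round black handle 16 mm thick, 140 mm long; steel bowl 60 mm long, 46 mm wide at the +x end; end plate 8 mm thick, 30 mm wide at the -x end. Point: middle of the handle, 26 mm above the underside; x along the handle to the bowl, z up (bowl open upwards).
- cradle_seat (a point): Scoop cradle fixed to the table: base 120 x 70 mm, 8 mm thick; two forks 8 mm thick at x = -40 and 40 mm, open upwards, about 19 mm wide at the bottom, 34 mm at the top, tips 75 mm above the table. Point: where the middle of the handle lies when seated, 60 mm above the table; x along the seated handle. The scoop may lie either way round.
- flavour: Small amber bottle, 44 mm wide, 100 mm high, to be left alone. Origin: centre of its underside.
- jar: Clear jar, 60 mm wide, 80 mm high, to be left alone. Origin: centre of its underside.
- cutter: Steel pastry ring, 80 mm wide, 30 mm high, to be left alone. Origin: centre of its underside.
- cup: Yellow cup, 70 mm wide, 85 mm high, to be left alone. Origin: centre of its underside.
- timer: White timer, 50 x 70 x 22 mm, lying flat, to be left alone. Origin: centre of its underside.
- can_a: The cassette whose centre is can_a_mid; origin: centre of its underside.
- can_b: The cassette whose centre is can_b_mid; origin: centre of its underside.
- can_c: The cassette whose centre is can_c_mid; origin: centre of its underside.
- scoop: The scoop whose handle is scoop_handle; origin: underside, below the middle of the handle.

How it is judged:
At the end, for the whole second after the job is handed in: All cassettes upright (0.1 rad) on the tray floor (5 mm), within 8 mm of its centre line, row rising from robot's left to right; scoop in both forks, bowl up (0.3 rad), along the cradle (0.12 rad), within 6 mm sideways, 5 mm in height, 22 mm lengthwise; all at rest (angle between each of can_r1_mid, can_r2_mid, can_r3_mid, can_r4_mid, can_a_mid, can_b_mid, can_c_mid's own z axis and vertical below 0.1 rad and z of can_r1_mid in the frame of tray_floor between 0.022 and 0.032 m and z of can_r2_mid in the frame of tray_floor between 0.032 and 0.042 m and z of can_r3_mid in the frame of tray_floor between 0.042 and 0.052 m and z of can_r4_mid in the frame of tray_floor between 0.052 and 0.062 m and z of can_a_mid in the frame of tray_floor between 0.027 and 0.037 m and x of can_a_mid in the frame of tray_floor between -0.008 and 0.008 m and linear speed of each of can_a, can_b, can_c, scoop below 0.02 m/s and z of can_b_mid in the frame of tray_floor between 0.037 and 0.047 m and x of can_b_mid in the frame of tray_floor between -0.008 and 0.008 m and z of can_c_mid in the frame of tray_floor between 0.047 and 0.057 m and x of can_c_mid in the frame of tray_floor between -0.008 and 0.008 m and y of each of can_a_mid, can_r2_mid in the frame of can_r1_mid below -0.03 m and y of can_a_mid in the frame of can_r2_mid above 0.03 m and y of each of can_b_mid, can_r3_mid in the frame of can_r2_mid below -0.03 m and y of can_b_mid in the frame of can_r3_mid above 0.03 m and y of each of can_c_mid, can_r4_mid in the frame of can_r3_mid below -0.03 m and y of can_c_mid in the frame of can_r4_mid above 0.03 m and x of scoop_handle in the frame of cradle_seat between -0.022 and 0.022 m and y of scoop_handle in the frame of cradle_seat between -0.006 and 0.006 m and z of scoop_handle in the frame of cradle_seat between -0.005 and 0.005 m and angle between the x axis of scoop_handle and the x axis of cradle_seat, either way round below 0.12 rad and angle between scoop_handle's own z axis and vertical below 0.3 rad); the robot touches nothing.
It fails at once if a cassette of the standing row is lifted more than 25 mm off the tray's floor (z of can_r1_mid in the frame of tray_floor above 0.052 m or z of can_r2_mid in the frame of tray_floor above 0.062 m or z of can_r3_mid in the frame of tray_floor above 0.072 m or z of can_r4_mid in the frame of tray_floor above 0.082 m).
It fails at once if another thing on the table is moved more than 4 cm (distance of any of flavour, jar, cutter, cup, timer from where it was at the start of the episode above 0.04 m).
Of can_a, can_b, can_c only 2 to 3 are there at a start; the rules pass over those that are not, and their reading is None.
At some moment in a run one of scoop may be knocked a few centimetres aside while the robot is not near it.
Once in a run the grip may slacken for a moment while it holds something.
It also fails if it takes over 210 s, if anything falls off the work surface, if the arm or the gripper's body presses on something with over 40 N, if the wrist force passes 120 N, or if a joint passes its speed limit or range.

## Working session

There is one attempt and no reset: what is moved stays moved. The work goes in short steps, each a Python script; the robot and the scene stay as the last script left them, time stands still between calls to the robot, and variables do not carry over. Pictures are saved under pics/ and viewed, at most 14 in all, crops included, and the job is handed in when it is done.

```bash
ls; mkdir -p pics; python3 - <<'E'
from plant import robot,cams
import cv2,numpy as np
for n in("top","side"):
    im=cams.grab_frame(n); cv2.imwrite(f"pics/{n}0.png",cv2.resize(im[:,:,::-1],(800,600),interpolation=cv2.INTER_CUBIC))
    np.save(f"pics/{n}0.npy",im)
    m=cams.camera_model(n);print(n,{k:(np.round(v,3).tolist() if k=='view' else v) for k,v in m.items()})
print(cams.camera_model("wrist"));print(robot.current_time_s(),robot.current_tcp_rot())
E
```

```text
pics
top {'fx': 491.4544580624626, 'fy': 491.4544580624626, 'cx': 257.33676077562274, 'cy': 203.14303775190197, 'k1': -0.166779333821494, 'view': [[0.004, -1.0, -0.003, -0.013], [-0.996, -0.004, -0.094, 0.59], [0.094, 0.003, -0.996, 1.404], [0.0, 0.0, 0.0, 1.0]]}
side {'fx': 472.9956667332797, 'fy': 472.9956667332797, 'cx': 261.4295922841453, 'cy': 187.44070718171287, 'k1': -0.18987114407348213, 'view': [[-1.0, -0.026, -0.008, 0.592], [-0.009, 0.6, -0.8, 0.066], [0.025, -0.799, -0.6, 1.512], [0.0, 0.0, 0.0, 1.0]]}
{'fx': 286.4110183092537, 'fy': 286.4110183092537, 'cx': 258.5898927110454, 'cy': 189.60240128309647, 'k1': 0.0074510816183182655, 'T_tool_cam': array([[-8.06548730e-04, -9.63626620e-01, -2.67250981e-01,
         6.69440328e-02],
       [ 9.99999637e-01, -7.03983903e-04, -4.79589664e-04,
        -5.04818288e-05],
       [ 2.74004978e-04, -2.67251271e-01,  9.63626838e-01,
        -1.43535602e-01],
       [ 0.00000000e+00,  0.00000000e+00,  0.00000000e+00,
         1.00000000e+00]])}
0.1 [ 9.85348834e-01  1.70550111e-01 -4.27285357e-05 -5.77945555e-04]
```

View pics/top0.png

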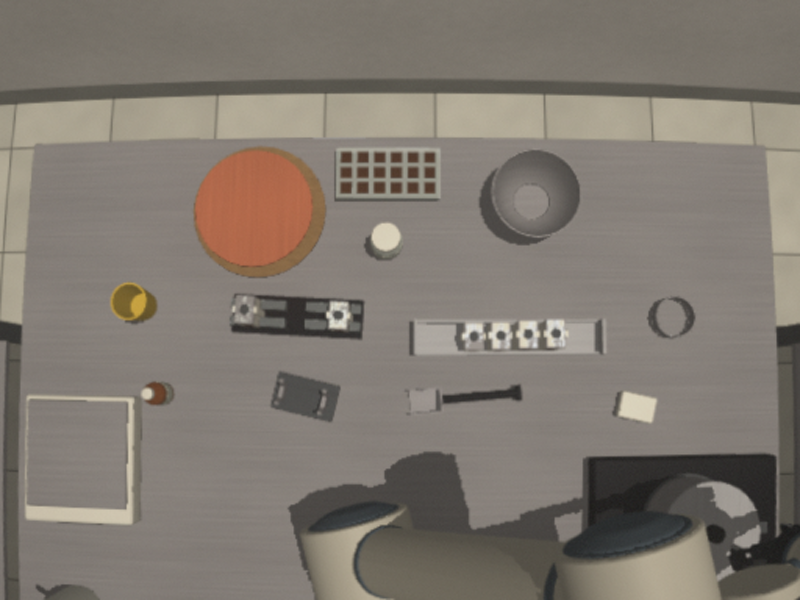

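View pics/side0.png

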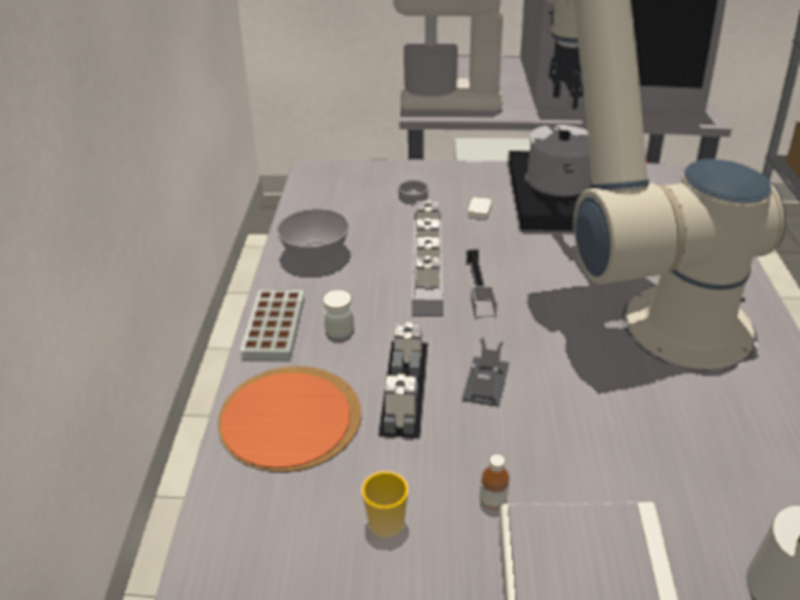

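The top view (800x600) shows the dock at (297,316) with cassettes at (245,309) and (338,315) and its middle bay empty. The tray runs x 413–604 at y≈337, with the row at 474, 501, 528 and 556. The scoop has its bowl at (423,400) and its end at (516,393), and the cradle is at (305,397). The side view shows the dock lids at (400,382) and (408,330), and the row lids at (428,262), (428,243), (428,224) and (427,208).

```bash
cat > h.py <<'E'
from plant import robot,cams
import cv2,numpy as np
from scipy.spatial.transform import Rotation as R
def model(n):
    m=cams.camera_model(n);K=np.array([[m['fx'],0,m['cx']],[0,m['fy'],m['cy']],[0,0,1.]]);D=np.array([m['k1'],0,0,0,0.])
    if n=='wrist':
        T=np.eye(4);T[:3,:3]=R.from_quat(robot.current_tcp_rot()).as_matrix();T[:3,3]=robot.current_eef_pos();C=T@m['T_tool_cam']
    else: C=np.linalg.inv(m['view'])
    return K,D,C
def rays(M,px):
    K,D,C=M;u=cv2.undistortPoints(np.array(px,float).reshape(-1,1,2),K,D)[:,0]
    return C[:3,3],np.c_[u,np.ones(len(u))]@C[:3,:3].T
def onz(M,px,z):
    o,d=rays(M,px);return o+d*((z-o[2])/d[:,2])[:,None]
def tri(M1,p1,M2,p2):
    a,d=rays(M1,p1);b,e=rays(M2,p2);out=[]
    for u,v in zip(d,e):
        s=np.linalg.lstsq(np.c_[u,-v],b-a,rcond=None)[0];p,q=a+u*s[0],b+v*s[1];out.append([*((p+q)/2),np.linalg.norm(p-q)])
    return np.array(out)
def down(yaw): # tool x along world (cos yaw, sin yaw), pointing down
    c,s=np.cos(yaw),np.sin(yaw);return R.from_matrix(np.array([[c,s,0],[s,-c,0],[0,0,-1]])).as_quat()
def snap(name):
    M=model('wrist');im=cams.grab_frame('wrist');cv2.imwrite(f'pics/{name}.png',cv2.resize(im[:,:,::-1],(800,600),interpolation=cv2.INTER_CUBIC));np.save(f'pics/{name}.npy',im);np.savez(f'pics/{name}_M.npz',*M)
    return M,im
def loadM(name): z=np.load(f'pics/{name}_M.npz');return [z[k] for k in z.files]
S=.64
E
python3 - <<'E'
from h import *
np.set_printoptions(precision=3,suppress=True)
T,Sd=model('top'),model('side')
t=np.array([(245,309),(338,315),(474,336),(501,335),(528,334),(556,333)])*S
s=np.array([(400,382),(408,330),(428,262),(428,243),(428,224),(427,208)])*S
print(tri(T,t,Sd,s))
print('dock corners',onz(T,np.array([(232,292),(363,300),(362,338),(230,331)])*S,.008))
print('tray in',onz(T,np.array([(413,337),(604,337)])*S,.03))
print('scoop bowl,handle ends',onz(T,np.array([(423,400),(441,399),(516,393)])*S,.026))
print('cradle',onz(T,np.array([(305,397),(280,387),(322,400)])*S,.06))
print('others',onz(T,np.array([(637,406),(671,317),(157,393),(386,245)])*S,.03))
E
```

```text
[[ 0.598  0.272  0.09   0.001]
 [ 0.59   0.106  0.067  0.001]
 [ 0.553 -0.142  0.053  0.001]
 [ 0.554 -0.189  0.072  0.001]
 [ 0.554 -0.235  0.093  0.001]
 [ 0.556 -0.283  0.107  0.   ]]
dock corners [[0.639 0.315 0.008]
 [0.625 0.064 0.008]
 [0.552 0.065 0.008]
 [0.564 0.317 0.008]]
tray in [[ 0.553 -0.031  0.03 ]
 [ 0.554 -0.39   0.03 ]]
scoop bowl,handle ends [[ 0.437 -0.05   0.026]
 [ 0.439 -0.083  0.026]
 [ 0.45  -0.223  0.026]]
cradle [[0.441 0.165 0.06 ]
 [0.459 0.211 0.06 ]
 [0.436 0.134 0.06 ]]
others [[ 0.425 -0.451  0.03 ]
 [ 0.592 -0.521  0.03 ]
 [ 0.445  0.45   0.03 ]
 [ 0.726  0.02   0.03 ]]
```

```bash
python3 - <<'E'
from h import *
for yaw in(0,np.pi/2,-np.pi/2,np.pi):
    for p in((.56,.272,.1),(.55,-.3,.1),(.44,.165,.1)): 
        q=robot.solve_ik(p,down(yaw));print(round(yaw,2),p,None if q is None else np.round(q,2))
robot.goto([.5,-.2,.33],down(0)); snap('w_tray')
robot.goto([.5,.17,.33],down(0)); snap('w_dock')
print(robot.current_time_s())
E
```

```text
0 (0.56, 0.272, 0.1) [ 0.36  0.63  1.49 -0.    1.02  1.93]
0 (0.55, -0.3, 0.1) [-0.59  0.64  1.48 -0.    1.03  0.98]
0 (0.44, 0.165, 0.1) [ 0.23  0.47  1.87 -0.    0.8   1.8 ]
1.57 (0.56, 0.272, 0.1) [ 0.36  0.63  1.49 -0.    1.02  0.36]
1.57 (0.55, -0.3, 0.1) [-0.59  0.64  1.48 -0.    1.03 -0.59]
1.57 (0.44, 0.165, 0.1) [ 0.23  0.47  1.87 -0.    0.8   0.23]
-1.57 (0.56, 0.272, 0.1) [ 0.36  0.63  1.49 -0.    1.02 -2.79]
-1.57 (0.55, -0.3, 0.1) [-0.59  0.64  1.48 -0.    1.03  2.55]
-1.57 (0.44, 0.165, 0.1) [ 0.23  0.47  1.87 -0.    0.8  -2.91]
3.14 (0.56, 0.272, 0.1) [ 0.36  0.63  1.49 -0.    1.02 -1.21]
3.14 (0.55, -0.3, 0.1) [-0.59  0.64  1.48 -0.    1.03 -2.17]
3.14 (0.44, 0.165, 0.1) [ 0.23  0.47  1.87 -0.    0.8  -1.34]
3.3833
```

View pics/w_tray.png

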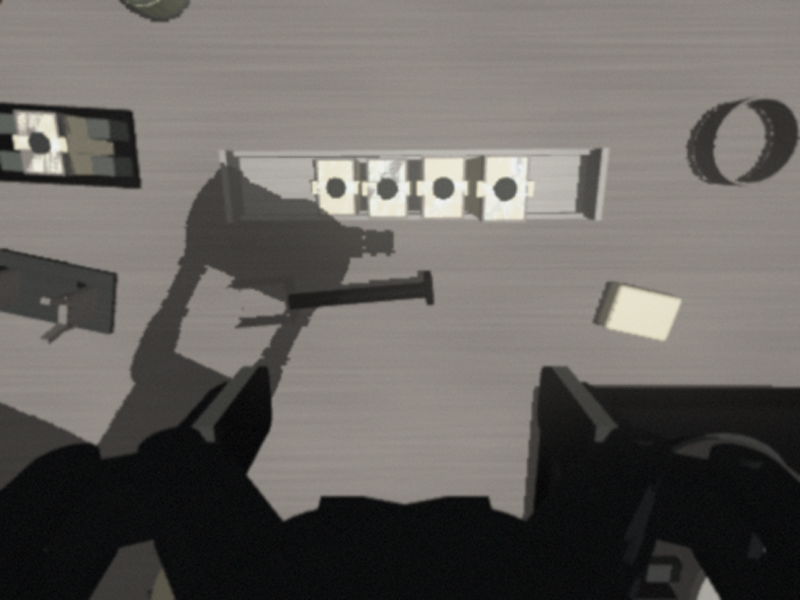

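View pics/w_dock.png

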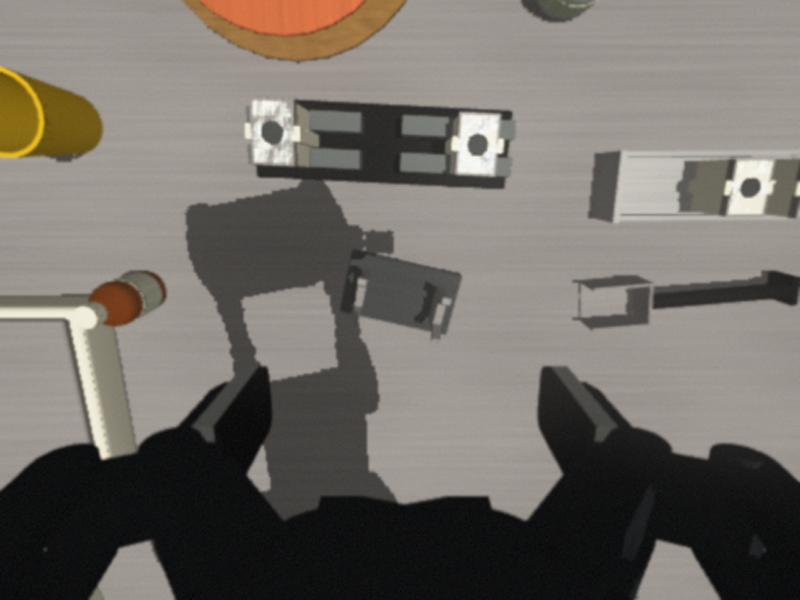

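The tray view shows the tray's inner corners at (232,152) and (600,150), with row holes at (336,188), (387,188), (443,188) and (505,188), and the scoop handle from (290,300) to (425,287). The dock view shows holes at (272,132) and (478,145), the cradle forks at (355,290) and (433,305), and the scoop's handle start at (652,297).

```bash
python3 - <<'E'
from h import *
np.set_printoptions(precision=4,suppress=True)
D,Tr,T,Sd=loadM('w_dock'),loadM('w_tray'),model('top'),model('side')
def holes(n,pts,M):
    im=np.load(f'pics/{n}.npy').max(2); out=[]
    for p in pts:
        x,y=[int(round(v*S)) for v in p];w=im[y-8:y+9,x-8:x+9]; m=(w<90).astype(np.uint8)
        n_,l,st,c=cv2.connectedComponentsWithStats(m); k=l[8,8]; out.append([c[k][0]+x-8,c[k][1]+y-8]); print(n,p,st[k][4],np.array(out[-1]))
    return np.array(out)
hd=holes('w_dock',[(272,132),(478,145),(750,187)],D); ht=holes('w_tray',[(40,143),(336,188),(387,188),(443,188),(505,188)],Tr)
print('right dock + r1 tri',tri(D,hd[1:],Tr,ht[:2]))
print('left tri side',tri(D,hd[:1],Sd,np.array([(400,380)])*S), 'top',tri(D,hd[:1],T,np.array([(245,309)])*S))
for h in(.064,.084,.104): print(h,onz(D,hd[:2],.008+h)[:,:2].ravel())
for i,h in enumerate((.054,.074,.094,.114)): print('r',i+1,onz(Tr,ht[i+1:i+2],.006+h))
print('tray inner top end',onz(Tr,np.array([(232,152),(600,150),(229,220),(599,218)])*S,.02))
print('dock',onz(D,np.array([(297,101),(513,112),(505,187),(258,177)])*S,.008))
# scoop handle
print('handle tray',onz(Tr,np.array([(290,300),(425,287)])*S,.026)); print('handle dock',onz(D,np.array([(652,297),(772,287)])*S,.026))
print('cradle base corners',onz(D,np.array([(360,252),(461,273),(445,333),(345,310)])*S,.008))
c=cv2.resize(np.load('pics/w_dock.npy')[145:230,205:310,::-1],(800,648),interpolation=cv2.INTER_CUBIC)[:600];cv2.imwrite('pics/cr.png',c)
E
```

```text
w_dock (272, 132) 116 [173.6638  84.2845]
w_dock (478, 145) 289 [306.  93.]
w_dock (750, 187) 84 [479.7619 119.3452]
w_tray (40, 143) 122 [24.5984 91.3525]
w_tray (336, 188) 83 [214.494  119.8675]
w_tray (387, 188) 276 [248.0906 120.0217]
w_tray (443, 188) 289 [284. 120.]
w_tray (505, 188) 286 [322.9965 120.0035]
right dock + r1 tri [[ 0.5896  0.1062  0.0746  0.0013]
 [ 0.5538 -0.1391  0.0612  0.0003]]
left tri side [[0.5983 0.274  0.0963 0.0003]] top [[0.594  0.2621 0.1379 0.0018]]
0.064 [0.6002 0.2807 0.5891 0.1058]
0.084 [0.5986 0.2752 0.588  0.1089]
0.104 [0.5969 0.2696 0.5869 0.1121]
r 1 [[ 0.5536 -0.139   0.06  ]]
r 2 [[ 0.554  -0.1868  0.08  ]]
r 3 [[ 0.5546 -0.233   0.1   ]]
r 4 [[ 0.5551 -0.278   0.12  ]]
tray inner top end [[ 0.5853 -0.0351  0.02  ]
 [ 0.5867 -0.3893  0.02  ]
 [ 0.5205 -0.0253  0.02  ]
 [ 0.522  -0.3959  0.02  ]]
dock [[0.6332 0.2716 0.008 ]
 [0.623  0.0633 0.008 ]
 [0.5526 0.0669 0.008 ]
 [0.5627 0.3155 0.008 ]]
handle tray [[ 0.4387 -0.0821  0.026 ]
 [ 0.4525 -0.2223  0.026 ]]
handle dock [[ 0.4419 -0.0878  0.026 ]
 [ 0.4524 -0.2088  0.026 ]]
cradle base corners [[0.4865 0.2152 0.008 ]
 [0.4638 0.1084 0.008 ]
 [0.396  0.1239 0.008 ]
 [0.4228 0.2334 0.008 ]]
```

View pics/cr.png

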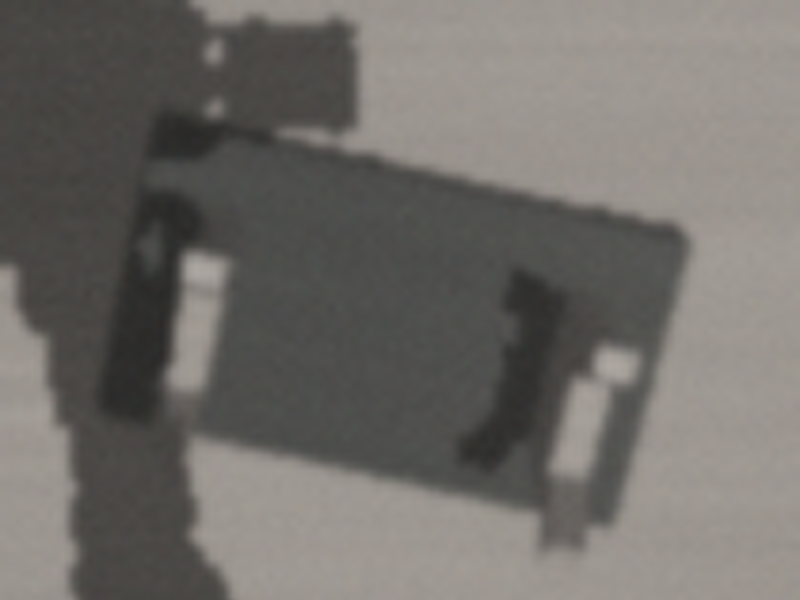

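The heights are settled. The right bay holds a (64 mm, lid at 0.0746 against 0.072) and the left bay holds b (84 mm). The bay spacing of 0.169 m and the row pitch of about 46 mm both agree with this. The crop shows the cradle base and its fork inner faces, with the left end in shadow, so I'll look at it again up close. Next I make the gaps.

```bash
cat >> h.py <<'E'
TY=.0108; DY=-.054
def tray(y): return .5543+(-.211-y)*TY  # x of the tray centre line at y (from row holes)
def pinch_slide(y0,y1,lid):
    z=max(lid-.035,.026);q=down(np.pi/2+TY)
    robot.gripper_to(1.0)
    robot.goto([tray(y0),y0,max(.2,z+.09)],q);robot.move_l([tray(y0),y0,z],feed=.15)
    robot.gripper_to(0.,strength=25);print('open',robot.current_opening())
    hit=robot.move_l([tray(y1),y1,z],feed=.06,force_limit=25)
    print('slide stopped' if hit else 'slid',robot.current_eef_pos(),robot.current_wrist_force())
    robot.gripper_to(1.0);robot.move_l([tray(y1),y1,max(.2,z+.09)],feed=.2)
E
python3 - <<'E'
from h import *
np.set_printoptions(precision=4,suppress=True)
pinch_slide(-.139,-.079,.06)
pinch_slide(-.278,-.338,.12)
pinch_slide(-.233,-.293,.10)
robot.goto([.5,-.2,.33],down(0)); snap('w_tray2');print(robot.current_time_s())
E
```

```text
open 0.5848617008495631
slid [ 0.5533 -0.0788  0.0265] [-0.079   2.65    7.7283]
open 0.5797907878722937
slid [ 0.5561 -0.3384  0.0858] [-0.6084 -1.1685  5.4017]
open 0.5823861983648257
slid [ 0.5555 -0.2933  0.0657] [ 0.5149 -0.4433  5.163 ]
20.7667
```

View pics/w_tray2.png

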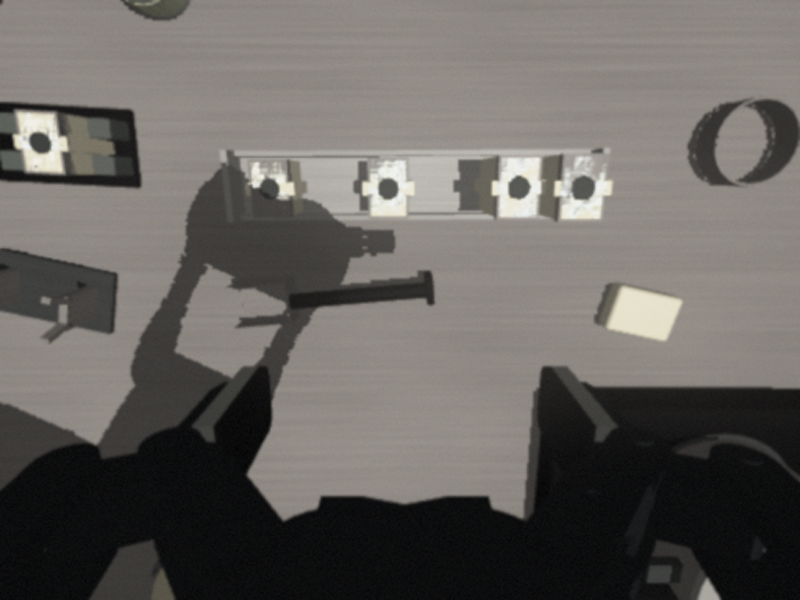

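All four are upright with wide gaps either side of r2. The holes are at (270,188), (388,188), (519,187) and (583,187). Next: pick and insert a.

```bash
cat >> h.py <<'E'
def insert(p,lid,ys,hover):
    q=down(np.pi/2+DY);z=lid-.035
    robot.gripper_to(1.0)
    robot.goto([*p,z+.12],q);robot.move_l([*p,z],feed=.15)
    robot.gripper_to(0.,strength=80);print('open',robot.current_opening())
    robot.move_l([*p,z+.06],feed=.12);robot.move_l([*p,z+.15],feed=.2)
    print('held',robot.current_opening(),robot.current_wrist_force())
    robot.goto([tray(ys),ys,z+.15],down(np.pi/2+TY))
    print('over',robot.current_opening(),robot.current_wrist_force())
    snap(hover)
def lower(lid,ys,zoff=0.):
    z=lid-.035-.002+zoff
    robot.move_l([tray(ys),ys,z+.015],feed=.12,force_limit=15)
    hit=robot.move_l([tray(ys),ys,z-.001],feed=.03,force_limit=8)
    print('down',hit,robot.current_eef_pos(),'nominal z',z,robot.current_wrist_force(),robot.current_opening())
E
python3 - <<'E'
from h import *
np.set_printoptions(precision=4,suppress=True)
M=loadM('w_tray2')
c=[onz(M,np.array([p])*S,z)[0] for p,z in(((270,188),.06),((388,188),.08),((519,187),.1),((583,187),.12))]
print(np.array(c))
print('slots',(c[0][1]+c[1][1])/2,(c[1][1]+c[2][1])/2)
insert((.5891,.1058),.072,(c[0][1]+c[1][1])/2,'hov_a');print(robot.current_time_s())
E
```

```text
[[ 0.5529 -0.0798  0.06  ]
 [ 0.5536 -0.1863  0.08  ]
 [ 0.5551 -0.293   0.1   ]
 [ 0.5557 -0.3369  0.12  ]]
slots -0.13308176473392158 -0.23966846000588463
open 0.5758669905669788
held 0.5707866478946699 [-1.2894 -0.0284 -3.0948]
over 0.5728638493351357 [ 0.5847  0.8156 -2.6259]
25.9833
```

View pics/hov_a.png

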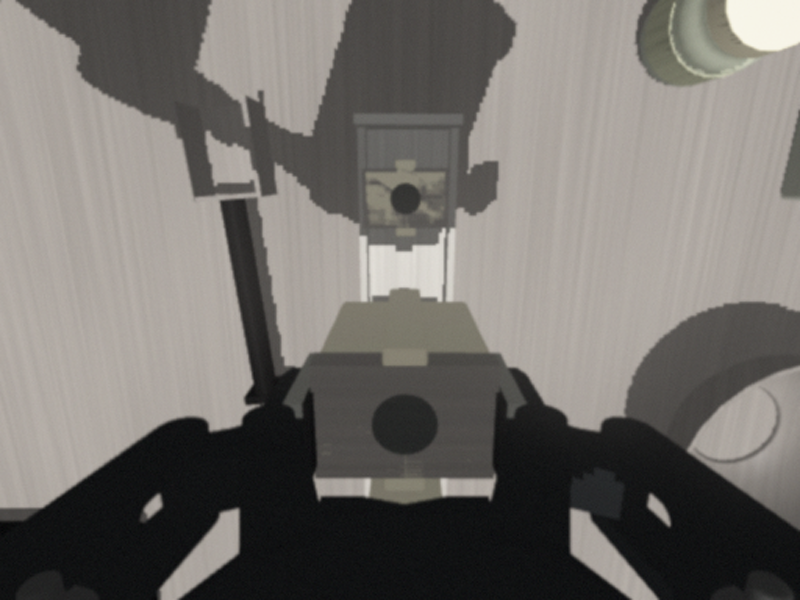

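Cassette a is held level, with its hole at (405,424), in line with the row hole at (405,198). Lowering it now.

```bash
python3 - <<'E'
from h import *
np.set_printoptions(precision=4,suppress=True)
M=loadM('hov_a');print('held hole',onz(M,np.array([(405,424)])*S,.222), 'r1', onz(M,np.array([(405,198)])*S,.06))
ys=-.1331
lower(.072,ys)
robot.gripper_to(1.0);robot.move_l([tray(ys),ys,.2],feed=.2)
insert((.5986,.2752),.092,-.2397,'hov_b');print(robot.current_time_s())
E
```

```text
held hole [[ 0.5531 -0.1307  0.222 ]] r1 [[ 0.5527 -0.0792  0.06  ]]
down True [ 0.5534 -0.1331  0.036 ] nominal z 0.03499999999999999 [-3.3572 -0.5147 12.1277] 0.574087268346979
open 0.5729327545662319
held 0.5699725563539697 [-0.9761  0.2257 -3.9014]
over 0.5718334880312023 [ 0.4236  0.6031 -1.8951]
35.4917
```

View pics/hov_b.png

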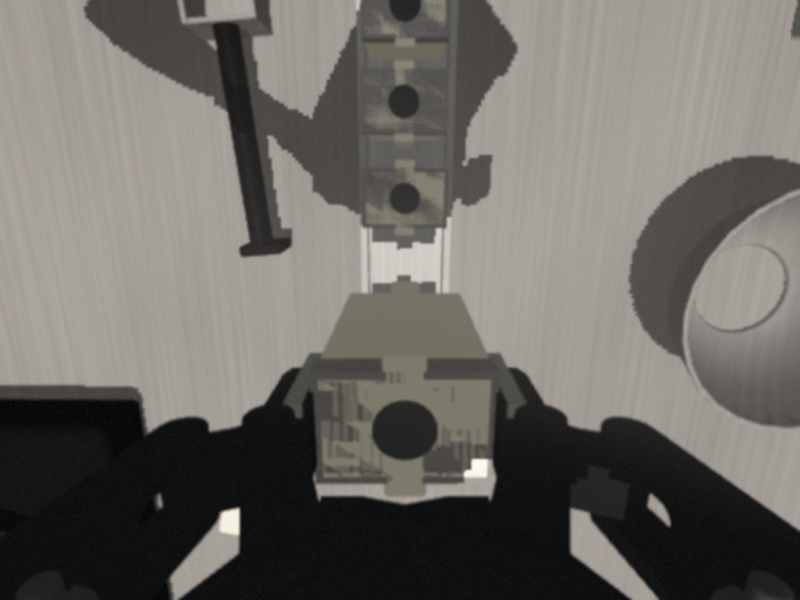

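Cassette a stands in the row at (404,101). Cassette b is held level over the gap with its hole at (405,430). I'll lower b, then look closely at the scoop, cradle and row.

```bash
python3 - <<'E'
from h import *
np.set_printoptions(precision=4,suppress=True)
M=loadM('hov_b');print('held hole',onz(M,np.array([(405,430)])*S,.242))
ys=-.2397
lower(.092,ys)
robot.gripper_to(1.0);robot.move_l([tray(ys),ys,.22],feed=.2)
robot.goto([.48,-.2,.3],down(0)); _,A=snap('row3')
robot.goto([.37,-.15,.2],down(0)); _,B=snap('sc')
robot.goto([.36,.17,.25],down(0)); _,C=snap('crd')
robot.goto([.42,.07,.25],down(np.pi/2)); _,Dd=snap('crd2')
cv2.imwrite('pics/comp.png',cv2.resize(np.vstack([np.hstack([A,B]),np.hstack([C,Dd])])[:,:,::-1],(800,600),interpolation=cv2.INTER_AREA));print(robot.current_time_s())
E
```

```text
held hole [[ 0.5546 -0.2395  0.242 ]]
down True [ 0.5546 -0.2397  0.0559] nominal z 0.05499999999999999 [-1.3352 -0.1386 10.7813] 0.5718571907088655
43.95
```

View pics/comp.png

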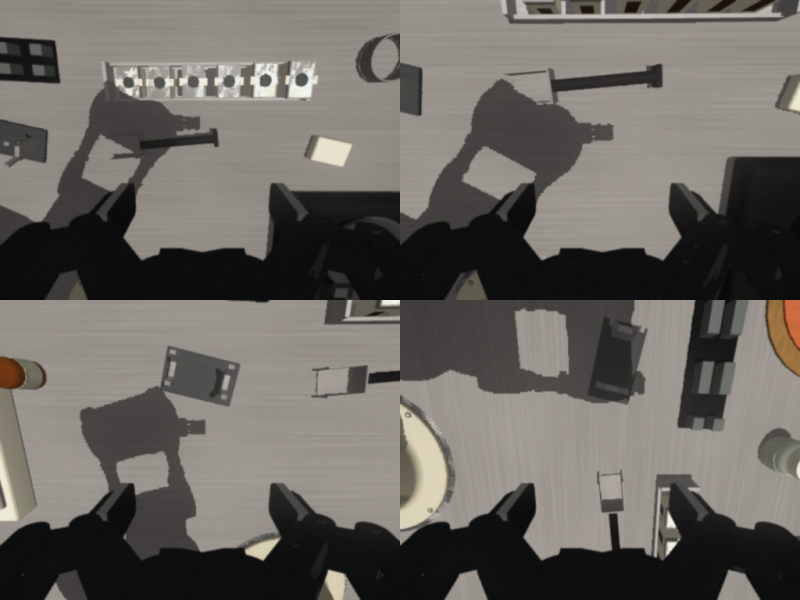

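The row now holds six cassettes in rising order. The scoop (top right panel) and the cradle (bottom left panel) are fully lit. I'll measure both by mask.

```bash
python3 - <<'E'
from h import *
np.set_printoptions(precision=4,suppress=True)
# cradle base: dark blob
im=np.load('pics/crd.npy').max(2);sub=np.zeros_like(im);x0,x1,y0,y1=200,312,50,138
m=np.zeros(im.shape,np.uint8);m[y0:y1,x0:x1]=(im[y0:y1,x0:x1]<95)
n,l,st,c=cv2.connectedComponentsWithStats(cv2.morphologyEx(m,cv2.MORPH_OPEN,np.ones((3,3))));k=1+st[1:,4].argmax();print(st[k])
ys_,xs=np.nonzero(l==k);M=loadM('crd');P=onz(M,np.c_[xs,ys_],.008)[:,:2].astype(np.float32)
print('base rect (m)',cv2.minAreaRect(P*1000))
im2=np.load('pics/sc.npy').max(2);m=np.zeros(im2.shape,np.uint8);m[75:120,195:340]=im2[75:120,195:340]<50
n,l,st,c=cv2.connectedComponentsWithStats(m);k=1+st[1:,4].argmax();print(st[k])
ys_,xs=np.nonzero(l==k);M2=loadM('sc');Q=onz(M2,np.c_[xs,ys_],.026)[:,:2].astype(np.float32)
print('handle',cv2.minAreaRect(Q*1000),cv2.fitLine(Q,2,0,.01,.01).ravel(),Q[Q[:,1].argmax()],Q[Q[:,1].argmin()])
a=cv2.resize(np.load('pics/crd.npy')[55:135,200:310],(560,407),interpolation=cv2.INTER_CUBIC)
b=cv2.resize(np.load('pics/sc.npy')[75:110,120:345],(560,87*1),interpolation=cv2.INTER_CUBIC)
cv2.imwrite('pics/comp2.png',np.vstack([a,b])[:,:,::-1])
E
```

```text
[ 200   60  106   78 4882]
base rect (m) ((428.24871826171875, 180.65518188476562), (125.11400604248047, 98.51143646240234), 76.89419555664062)
[ 195   83  140   34 2020]
handle ((448.0197448730469, -156.03076171875), (27.27781105041504, 148.81356811523438), 2.4741036891937256) [ 0.0925 -0.9957  0.4451 -0.1613] [ 0.4324 -0.0822] [ 0.4385 -0.2309]
```

View pics/comp2.png

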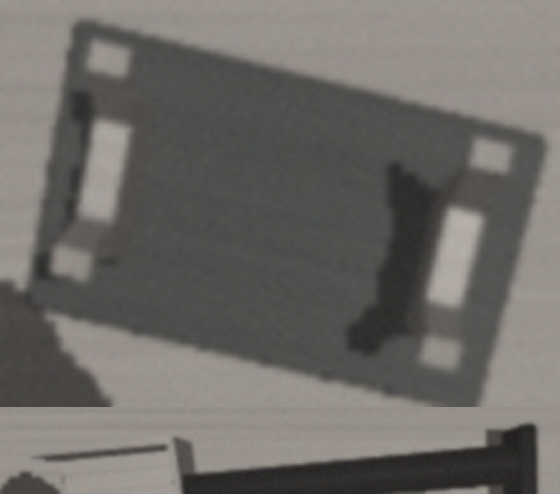

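Tray insertion is done. The crop shows the fork tips at (110,57), (72,263), (492,155) and (440,353), and base corners at (78,22), (545,140), (478,403) and (32,297). The handle runs from (188,484) to (500,463).

```bash
python3 - <<'E'
from h import *
np.set_printoptions(precision=4,suppress=True)
M=loadM('crd');f=lambda L,z:onz(M,np.array(L)/5.09+[200,55],z)
t=f([(110,57),(72,263),(492,155),(440,353)],.075);print(t);g=(t[0]+t[1])/2,(t[2]+t[3])/2;print('forks',g,np.linalg.norm(g[0]-g[1]),'centre',(g[0]+g[1])/2,'yaw',np.arctan2(*(g[0]-g[1])[1::-1]))
b=f([(78,22),(545,140),(478,403),(32,297)],.008);print('base',b.mean(0),np.linalg.norm(b-np.roll(b,1,0),axis=1))
M2=loadM('sc');h=onz(M2,np.array([(188,484),(500,463)])/[2.489,2.486]+[120,75],.026+.003);print('handle',h,np.linalg.norm(h[0]-h[1]),'mid',h.mean(0),'yaw',np.arctan2(*(h[0]-h[1])[1::-1]))
E
```

```text
[[0.471  0.2073 0.075 ]
 [0.4311 0.2168 0.075 ]
 [0.4523 0.1294 0.075 ]
 [0.4126 0.1391 0.075 ]]
forks (array([0.451 , 0.2121, 0.075 ]), array([0.4324, 0.1343, 0.075 ])) 0.07997890513629848 centre [0.4417 0.1732 0.075 ] yaw 1.3359789723222746
base [0.4423 0.1727 0.008 ] [0.0662 0.118  0.0659 0.1178]
handle [[ 0.2476 -0.0725  0.029 ]
 [ 0.2591 -0.2266  0.029 ]] 0.15455167830776878 mid [ 0.2534 -0.1495  0.029 ] yaw 1.645297098282158
```

```bash
cat > g.py <<'E'
from h import *
np.set_printoptions(precision=4,suppress=True)
M2=loadM('sc');h=onz(M2,np.array([(188,77),(500,56)])/[2.489,2.486]+[120,75],.026)
mid=h.mean(0);yaw=np.arctan2(*(h[0]-h[1])[1::-1]);print('handle',h,np.linalg.norm(h[0]-h[1]),'mid',mid,yaw)
E
python3 g.py
```

```text
handle [[ 0.4417 -0.0834  0.026 ]
 [ 0.4502 -0.2163  0.026 ]] 0.13316364776714365 mid [ 0.446  -0.1498  0.026 ] 1.6345133143948571
```

```bash
python3 - <<'E'
from h import *
np.set_printoptions(precision=4,suppress=True)
p=[.4462,-.1525];q=down(1.645)
robot.gripper_to(.8);robot.goto([*p,.16],q);snap('pre_sc')
robot.move_l([*p,.03],feed=.15);robot.move_l([*p,.008],feed=.05,force_limit=10)
robot.gripper_to(0.,strength=80);print('open',robot.current_opening(),robot.current_eef_pos())
robot.move_l([*p,.16],feed=.1)
robot.goto([.4419,.173,.16],down(1.336));print('held',robot.current_opening(),robot.current_wrist_force(),robot.current_moment())
snap('hov_sc');a=cv2.imread('pics/pre_sc.png');b=cv2.imread('pics/hov_sc.png')
cv2.imwrite('pics/comp3.png',np.hstack([cv2.resize(a,(400,300)),cv2.resize(b,(400,300))]));print(robot.current_time_s())
E
```

```text
open 0.15684691836609096 [ 0.4463 -0.1525  0.0083]
held 0.16101892640114654 [ 0.6318 -0.0943 -1.1361] [-0.0247  0.0336 -0.0141]
50.3833
```

View pics/comp3.png

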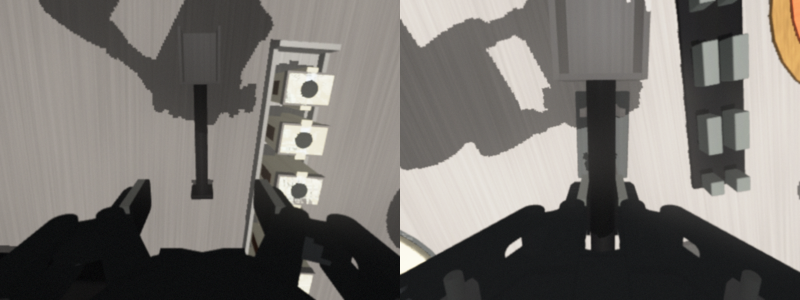

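The scoop is held level, in line with the tool and with its bowl up. The bowl junction is at (600,80) in the composite. I'll check the lengthwise offset from that, then seat it.

```bash
python3 - <<'E'
from h import *
np.set_printoptions(precision=4,suppress=True)
c=np.array([.4419,.173]);u=np.array([np.cos(1.336),np.sin(1.336)])
j=onz(loadM('hov_sc'),[[257,102]],.179)[0];d=(j[:2]-c)@u-.07;print('junction',j,'along offset',d)
d=float(np.clip(d,-.015,.015));p=c-u*d
robot.move_l([*p,.16],feed=.1);robot.move_l([*p,.065],feed=.1,force_limit=10)
hit=robot.move_l([*p,.041],feed=.03,force_limit=6);print(hit,robot.current_eef_pos(),robot.current_wrist_force(),robot.current_opening())
robot.gripper_to(.6);robot.sleep(.3);robot.move_l([*p,.17],feed=.15)
robot.goto([.36,.17,.25],down(0)); _,C=snap('fin_c')
robot.goto([.48,-.2,.3],down(0)); _,A=snap('fin_r')
cv2.imwrite('pics/comp4.png',np.hstack([cv2.resize(C[40:160,160:360],(400,240)),cv2.resize(A[40:160,80:480],(400,240))])[:,:,::-1]);cv2.imwrite('pics/fs.png',cv2.resize(cams.grab_frame('side')[190:300,240:380,::-1],(560,440)))
print(robot.current_time_s())
E
```

```text
junction [0.4574 0.2413 0.179 ] along offset -1.6060936929768177e-05
True [0.4418 0.173  0.0421] [-0.0772  0.0122 12.0269] 0.1602963779554749
57.1167
```

View pics/comp4.png

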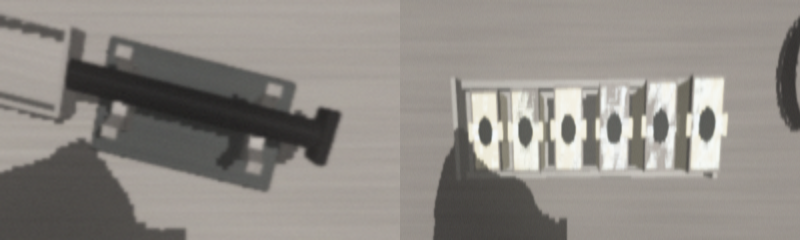

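View pics/fs.png

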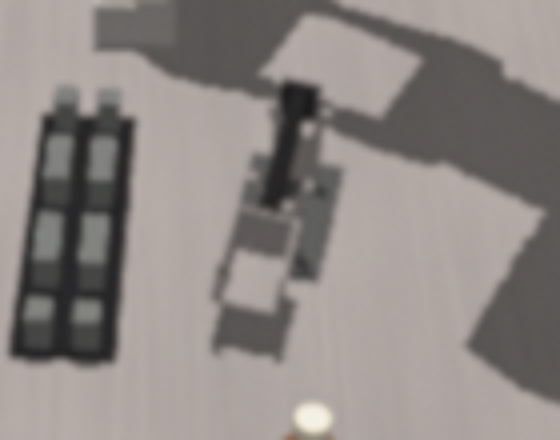

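The dock is empty, the six cassettes are in rising order, and the scoop lies across both forks. The handle runs from (70,77) to (312,130) in the crop. One last numeric check, then hand in.

```bash
python3 - <<'E'
from h import *
np.set_printoptions(precision=4,suppress=True)
h=onz(loadM('fin_c'),np.array([(70,77),(312,130)])/2+[160,40],.06);c=np.array([.4419,.173]);u=np.array([np.cos(1.336),np.sin(1.336)]);m=h.mean(0)[:2]-c
v=h[0]-h[1];print(np.linalg.norm(v),'along',m@u,'side',m@[-u[1],u[0]],'yaw err',np.arctan2(v[1],v[0])-1.336)
if abs(m@u)<.012 and abs(m@[-u[1],u[0]])<.006: print(robot.job_done())
E
```

```text
0.13602208762839818 along 0.0005536582755292617 side -0.0042481973966744455 yaw err 0.030842993597075097
the job is handed in; nothing more can be done
None
```

I handed the job in at about 57 s of the 210 s: both refilled cassettes (64 and 84 mm; the third bay was empty) stand in the row in rising order, and the scoop lies bowl-up in both forks (about 1 mm off centre lengthwise, 4 mm sideways against the 6 mm allowed); no verdict came back.

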